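# Latch the mould and hold the cheese under press

## Robot

A 6-joint arm with a two-finger parallel gripper is mounted at the origin on the work surface. World frame = base frame: x ahead of the robot, y to its left, z up, the work surface at z = 0. Lengths are in m, angles in rad, forces in N, time in s.
With the tool pointing down it reaches from about 0.425 to 0.95 m from the base axis. Payload 3.5 kg.
Tool frame: the origin (TCP) lies on the centre line of the jaws, within the pads' length; the fingertips stand 17 mm ahead of it and the grasp point (between the pads) lies 2 mm behind it (manip.tip_reach is the z of the fingertips in the tool frame, in m); z points along the fingers, y is the direction in which the jaws open and shut (so a half turn about z gives the same grasp; the last joint's range is limited). The gripper opens to 85 mm and grips with 20 to 120 N. Pads are 22 mm wide; open, the fingers measure 114 mm over their backs; the gripper's body (76 mm by 85 mm) begins 54 mm behind the grasp point. The pads swing forward as they close: fully open they stand 13 mm farther back than shut.
Start: joints at [1.065, 0.286, 1.577, -0, 1.279, -0.15], TCP at [0.235, 0.633, 0.248] pointing down, gripper open.
Joint ranges: [-2.77, 2.77], [-0.9, 2.22], [0.21, 2.48], [-1.53, 4.67], [0.24, 2.81], [-2.84, 2.84]. Speed limits (rad/s): [2.79, 2.79, 3.14, 3.14, 3.14, 3.14].

## Interface

Orientations are given as [roll, pitch, yaw] about the fixed x, y, z axes, in that order (R = Rz(yaw) Ry(pitch) Rx(roll)).
In Python, from rig import get_state, camera, camera_model, order, manip gives the robot as it stands.
- The arm moves only by the shell command python3 -m crank 'ROWS'. ROWS is text: rows parted by semicolons, each of 7 numbers parted by spaces: the shift along the tool's x, y, z normalised to -1 to 1, where 1 is 0.3 m, then the turn, a rotation vector about the tool's x, y, z normalised to -1 to 1, where 1 is 0.5 rad, then the gripper command: -1 is fully open, 1 is shut, values between are in proportion. In form: tx ty tz rx ry rz gripper; .... A call has exactly 10 rows; each row is the pose to reach, as a shift and turn from the pose commanded when the call began, along the tool's axes at that moment; what a row does not reach only later rows make up. A row lasts 1/12 s, in which the tool goes at most 41.7 mm and 7.16 degrees, less where a joint would pass 70% of its speed; a pose out of reach is approached as far as the arm can. A call with a number of a shift or a turn outside -1 to 1 is refused whole. A call with a gripper value outside its range is refused whole. The fingers move at their own pace and stop on an object; the grip force is fixed at half the most. Time passes only in rows, so rows that repeat a pose let the fingers close, or fill a call up. It gives the time, the measured TCP pose, the force and the opening at its end, in the units of the state.
- get_state(): the state, without advancing time (a new reading comes with each control period).
- camera(name): name is "scene" or "top"; returns the picture (384x512x3 uint8, blue, green, red); there is no depth.
- camera_model(name): a dict with "fx", "fy", "cx", "cy" (pixels), "rvec" (rotation vector, rad) and "tvec" (3), from world to camera coordinates, as OpenCV has them. Camera axes: x right, y down, z forward; pixel columns grow to the right and rows downward; lengths in m; the calibration is good to about 2 mm. A picture is of the moment at which its call begins. camera_model takes no time and is no camera call.
- order.job_done(): hands the job in, once; it reports no verdict.
The state is a dict: "time_s": time; "qpos": joint angles; "dq": joint speeds; "tau": joint torques, N m; "ee_pos": TCP position; "eef_rot": TCP orientation; "contact_force": force on the tool from outside, world axes, zero at the start; "wrist_torque": the same for the moment, N m; "finger_gap": finger opening in m.
Only numpy, scipy, OpenCV 4.12 (cv2) and the standard library are available. Lean on these libraries where they do the work, as an engineer would, in place of code of your own. Each camera call takes 0.05 s, during which the arm holds its last target. There are 200 camera calls.

## Task

The blue cheese mould stands against the stop of the bench press: swing its steel hasp over, flat on the lid and over the catch. Then pump the red trigger towards the black grip post, letting it spring back between strokes, until the white pad meets the mould, and keep squeezing gently until the edge of the dark collar stands in the green band of the pad's stem; well into the red would crush the young cheese. Finish still holding the trigger squeezed like that (let go and the pressure is lost); move the pad by the trigger alone, and leave the things standing around where they are.

Things in the scene. Friction and masses are not known exactly. Their poses are not given: they have to be found in the camera images.
- press: Bench press, fixed. Base plate 170 (x) x 400 (y) x 12 mm, origin at the centre of its underside, z up. It presses along its own +y, all at x = 0: grey housing 44 mm wide, 103 mm high (y -105 to -25 mm) with black grip post and red trigger on top, sliding bar with collar, stem and white pad (axis 52 mm high), mould, steel stop 92 mm high at y 188. Rails 24 mm high beside the mould at x = +-62.
- post_grip (a point): On the black grip post, the middle of its back face (towards press -y), 150 mm above the table. The post is fixed, 12 mm thick along press y, 26 mm wide, from 100 to 180 mm high.
- trigger_grip (a point): On the red trigger: middle of its front face (towards press +y), 150 mm above the table at rest, moving with it. An upright blade 10 mm thick along press y, 24 mm wide, top 183 mm above the table. Post and trigger measure 56 mm over their outer faces at rest (34 mm of air between), 40 mm fully squeezed. A push on the front face towards the post works it; the gripper's body must pass above 183 mm.
- trigger (a joint): Angle of the trigger about its pivot (press x axis, 85 mm above the table): 0 upright at rest, 0.25 rad fully squeezed (16 mm at grip height); sprung back. Takes 3 N empty, up to 18 N under load. Squeezing carries the toothed bar forward 80 mm per rad after 0 to 9 mm of slack (teeth 9 mm apart), usually 18 mm a full stroke, nothing in a short one; going back the pawl slips over the teeth. Half a second or more a stroke.
- bar (a joint): How far the toothed bar (with collar, stem and pad) has slid towards the stop, m, 0 to 0.095. Its brake holds only about 2.3 N: enough between strokes, but when the trigger is let go a pressed stem pushes the bar back until only 2 to 6 mm of its stroke are left. It must not be pushed by hand.
- plunger (a joint): How far the pad's sprung stem is pushed into the dark collar, m: 0 free, to 0.025. Spring 0.45 N per mm. It reads 0 until the pad bears on the mould. The stem (26 mm thick, collar 36 mm) is painted white for the first 7 mm, green from 7 to 15 mm and red beyond, so the collar's edge stands in the green band at 0.007 to 0.015.
- pad_face (a point): Centre of the pad's front face, 52 mm above the table. Its distance to the mould's face along press y is the gap left, 30 to 66 mm at the start.
- mould: Blue mould box with a white lid (already shut, part of the box), loose, 0.9 kg, 110 (x) x 100 (y) x 75 mm high, origin at the centre of its underside, axes as the press's. It stands on the base plate between the rails, at the stop or up to 3 mm short of it.
- mould_face (a point): Centre of the mould's face towards the pad, 40 mm above its underside.
- hasp_hinge (a point): Hinge of the steel hasp: the middle of its axis, on the mould's top edge towards the robot (mould x = -55 mm, 77 mm above its underside, 2 mm above the lid). The axis runs along the mould's y.
- hasp (a joint): Angle of the hasp: 0 flat on the lid over the catch, 1.57 upright, up to 2.3 leaning towards the robot; it stays as left (stiff hinge, under 2 N). Steel plate 66 mm long, 26 wide (along mould y), 4 thick, with a slot 36 to 56 mm from the hinge; flat, its upper face is 3 mm above the hinge axis. Its plain part, 0 to 36 mm from the hinge, can be pushed over and pressed flat by closed fingers.
- catch (a point): Top of the catch, a steel tongue 8 x 5 mm, 14 mm high on the lid, 46 mm from the hinge; it comes up through the hasp's slot.
- gold_cheese: Bystander: small golden waxed cheese, 84 mm across, 40 mm high.
- rind_jar: Bystander: amber jar with a white cap, 60 mm across, 65 mm high.
- board_block: Bystander: wooden block 60 x 60 x 30 mm.
- white_cheese: Bystander: small white fresh cheese, 90 mm across, 38 mm high.
- wax_brush: Bystander: wooden brush, 180 mm long, lying.
- small_cup: Bystander: blue cup, 64 mm across, 55 mm high.
Mind the look-alikes: they are no part of the job. What is meant by the mould is not orange, turquoise or yellow, and is the larger of those in its own colour.

How it is judged:
By the outcome, as a careful person would: the job done as asked, in the order asked, and still so for the second after the job is handed in, while the arm keeps its last pose, push and grip.
It also fails if it takes over 64 s, if anything falls off the work surface, if the arm or the gripper's body presses on something with over 40 N, if the wrist force passes 120 N, or if a joint passes its speed limit or range.

## Working session

There is one attempt and no reset: what is moved stays moved. The work goes in short steps, Python scripts to look and compute and a shell command to move; the robot and the scene stay as the last step left them, time stands still between calls to the robot, and variables do not carry over. Pictures are saved under pics/ and viewed, about 8 in all and at most 12, crops included, and the job is handed in when it is done.

```bash
ls; mkdir -p pics; python3 - <<'E'
from rig import get_state, camera, camera_model, manip
import cv2
print(get_state()); print(manip, getattr(manip,'tip_reach',None))
for n in("scene","top"):
    m=camera_model(n); print(n,m)
    cv2.imwrite(f"pics/{n}0.png",camera(n))
E
```

```text
pics
{'time_s': 0.0, 'qpos': array([ 1.06498605e+00,  2.87195048e-01,  1.57813149e+00, -6.92003685e-06,
        1.27860961e+00, -1.49987806e-01]), 'dq': array([ 0.00116672,  0.00046721, -0.00123831,  0.00033385, -0.00237703,
        0.00096463]), 'tau': array([-6.57736236e-04, -4.05970001e+01, -2.92629898e+01, -1.31443780e-04,
        5.70871387e-03, -7.68139046e-06]), 'ee_pos': array([0.23481555, 0.63219925, 0.24695218]), 'eef_rot': array([-3.13927448e+00, -3.43630703e-04,  2.78577179e+00]), 'contact_force': array([-0.24611904,  0.8277645 ,  0.08836079]), 'wrist_torque': array([-0.00375209,  0.01630204, -0.0287816 ]), 'finger_gap': 0.08528771151126846}
<Robot object at 0x7ff898607a10> 0.017
scene {'fx': 497.7544847150053, 'fy': 497.7544847150053, 'cx': 252.0865951423184, 'cy': 189.02420477963176, 'rvec': array([ 2.02405982,  1.34380186, -0.53318546]), 'tvec': array([-0.27095997, -0.20382142,  1.66674887])}
top {'fx': 381.28959555861815, 'fy': 381.28959555861815, 'cx': 255.2581785690371, 'cy': 191.18496276617225, 'rvec': array([ 2.19500073, -1.99415314,  0.23543565]), 'tvec': array([0.02627558, 0.52114583, 1.07462909])}
```

View pics/scene0.png

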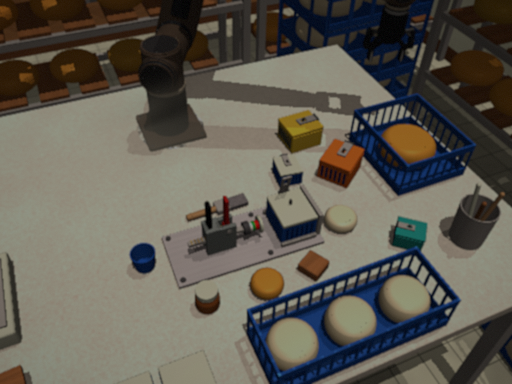

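View pics/top0.png

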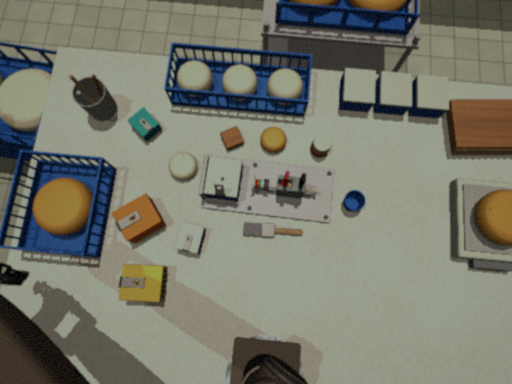

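The press is at about (268,190) in top. There are two blue boxes: one in the press at top (222,178) / scene (292,213), and a smaller one at top (190,238) / scene (287,168). The one in the press is larger and stands at the stop, so it is the mould. I'll confirm that in an enlarged crop and measure.

```bash
cat > h.py <<'E'
import numpy as np, cv2
from rig import get_state, camera, camera_model
def RT(n):
    m=camera_model(n); return m,cv2.Rodrigues(np.array(m["rvec"]))[0],np.array(m["tvec"])
def ray(n,u,v):
    m,R,t=RT(n); d=R.T@np.array([(u-m["cx"])/m["fx"],(v-m["cy"])/m["fy"],1]); return -R.T@t,d
def plane(n,u,v,z):
    c,d=ray(n,u,v); return c+d*(z-c[2])/d[2]
def proj(n,p):
    m,R,t=RT(n); q=R@np.array(p)+t; return np.array([m["fx"]*q[0]/q[2]+m["cx"],m["fy"]*q[1]/q[2]+m["cy"]])
E
python3 - <<'E'
from h import *
a=cv2.imread("pics/top0.png")[145:260,165:345]; b=cv2.imread("pics/scene0.png")[145:285,155:355]
a=cv2.resize(a,(800,511),interpolation=cv2.INTER_CUBIC)
b=cv2.resize(b,(800,560),interpolation=cv2.INTER_CUBIC)
cv2.imwrite("pics/topc.png",np.clip(a*1.5,0,255)); cv2.imwrite("pics/scenec.png",np.clip(b*1.5,0,255))
E
```

```text
[ WARN:0@0.488] global loadsave.cpp:1063 imwrite_ Unsupported depth image for selected encoder is fallbacked to CV_8U.
```

View pics/topc.png

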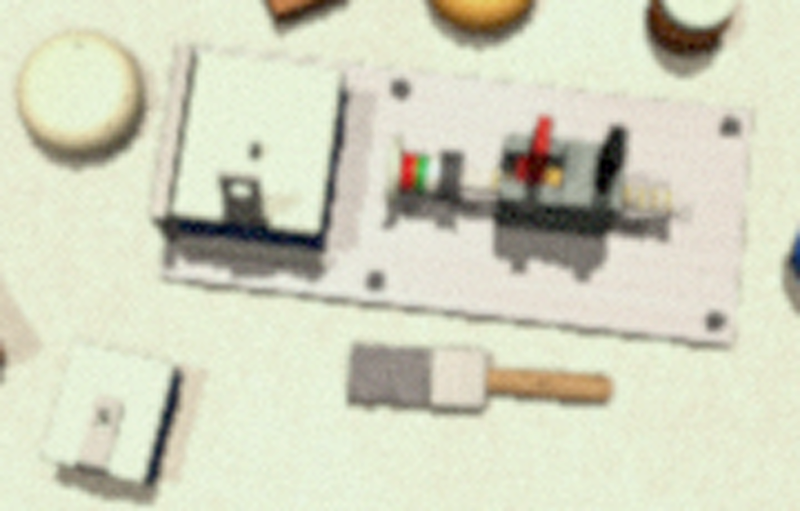

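View pics/scenec.png

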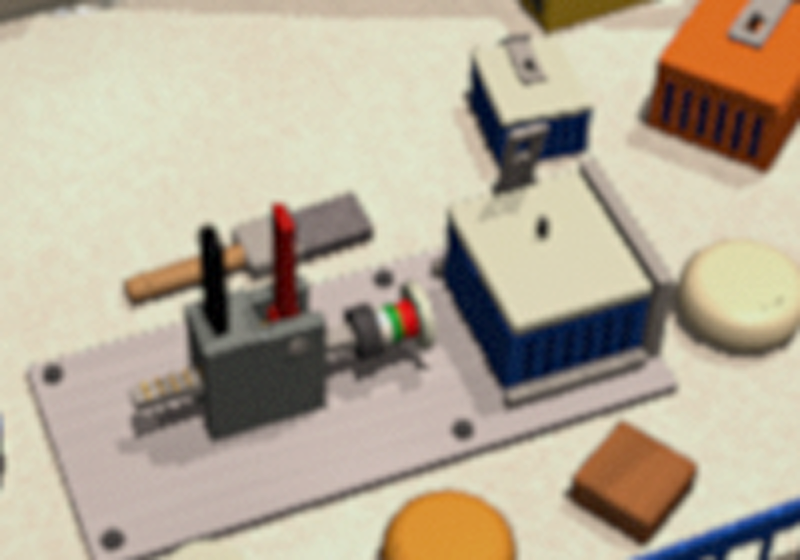

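The crop confirms the mould in the press is the larger blue box (the other, at scene crop (530,90), is clearly smaller). Next I'll get the press pose from the plate corners and cross-check it against the features.

```bash
cat >> h.py <<'E'
def tc(u,v): return u/4.4444+165,v/4.4444+145
def sc(u,v): return u/4+155,v/4+145
def tri(a,b):
    A=[];B=[]
    (c1,d1),(c2,d2)=ray("top",*a),ray("scene",*b)
    s=np.linalg.lstsq(np.c_[d1,-d2],c2-c1,rcond=None)[0]
    p,q=c1+s[0]*d1,c2+s[1]*d2
    return (p+q)/2,np.linalg.norm(p-q)
E
python3 - <<'E'
from h import *
np.set_printoptions(precision=4,suppress=True)
for n in("top","scene"): print(n,ray(n,0,0)[0])
cs=[(188,45),(750,108),(733,345),(163,280)]
P=np.array([plane("top",*tc(*c),0.012) for c in cs]); print(P)
L=np.array([[.085,.2],[.085,-.2],[-.085,-.2],[-.085,.2]])
c=P[:,:2].mean(0); Q=P[:,:2]-c
H=L.T@Q; th=np.arctan2(H[0,1]-H[1,0],H[0,0]+H[1,1]); R=np.array([[np.cos(th),-np.sin(th)],[np.sin(th),np.cos(th)]])
print("press",c,th,"resid",Q-L@R.T)
# scene-plate left corners / cross check
f=lambda p:R.T@(p[:2]-c)
for nm,a,b in [("posttop",(613,128),(210,230)),("trigtop",(543,120),(283,208)),("catch",(256,148),(544,220)),("hasptip",(240,180),(530,125)),("lid corner",(193,55),(650,290)),("lidNearRight",(328,240),(452,212)),("lidfarRight",(343,75),(515,330))]:
    p,e=tri(tc(*a),sc(*b)); print(nm,p,"press",f(p),"err",e)
for nm,z,uv in [("lidcornNearLeft",.087,(172,220)),("NearRight",.087,(328,240)),("FarRight",.087,(343,75)),("FarLeft",.087,(193,50)),("padfront-near",.052,(397,190)),("collarL",.052,(443,175)),("hinge",.089,(248,228))]:
    p=plane("top",*tc(*uv),z); print(nm,p,f(p))
E
```

```text
top [0.2584 0.0567 1.1649]
scene [ 1.3103 -0.2852  1.0463]
[[ 0.6298  0.2395  0.012 ]
 [ 0.6218 -0.1626  0.012 ]
 [ 0.4513 -0.1592  0.012 ]
 [ 0.4588  0.2356  0.012 ]]
press [0.5404 0.0384] -0.01626109031096779 resid [[ 0.0011  0.0026]
 [-0.0004  0.0004]
 [-0.0008  0.0011]
 [ 0.0001 -0.0041]]
posttop [ 0.5432 -0.051   0.1935] press [ 0.0042 -0.0893] err 0.007530571414635317
trigtop [ 0.544  -0.0073  0.1955] press [ 0.0043 -0.0456] err 0.004105745661406596
catch [0.5353 0.1732 0.1036] press [-0.0074  0.1348] err 0.0015369772305651043
hasptip [0.5003 0.1754 0.1576] press [-0.0423  0.1364] err 0.0028903219339678383
lid corner [0.5999 0.2224 0.0819] press [0.0564 0.185 ] err 0.0038811642485530443
lidNearRight [0.4854 0.126  0.0809] press [-0.0564  0.0867] err 0.010533196647694917
lidfarRight [0.5967 0.1237 0.0822] press [0.0549 0.0863] err 0.00201280880538488
lidcornNearLeft [0.4858 0.2232 0.087 ] [-0.0577  0.1839]
NearRight [0.4823 0.1207 0.087 ] [-0.0595  0.0814]
FarRight [0.5948 0.1225 0.087 ] [0.053 0.085]
FarLeft [0.6025 0.2239 0.087 ] [0.059  0.1865]
padfront-near [0.5284 0.0799 0.052 ] [-0.0127  0.0414]
collarL [0.5418 0.0499 0.052 ] [0.0012 0.0116]
hinge [0.4848 0.1731 0.089 ] [-0.0578  0.1338]
```

Measurements agree with the given sizes: mould centre ≈ (0.541, 0.174), hinge ≈ (0.486, 0.174, 0.089), and the hasp tip is 69 mm from the hinge at about 1.37 rad. Press yaw is about -0.018. I'm moving off now, fingers shut, toward the spot behind the hasp.

```bash
python3 -m crank '-.61 -.59 0 0 0 -.35 1;-.61 -.59 0 0 0 -.68 1;-.61 -.59 0 0 0 -.68 1;-.61 -.59 0 0 0 -.68 1;-.61 -.59 0 0 0 -.68 1;-.61 -.59 0 0 0 -.68 1;-.61 -.59 0 0 0 -.68 1;-.61 -.59 0 0 0 -.68 1;-.61 -.59 0 0 0 -.68 1;-.61 -.59 0 0 0 -.68 1'; python3 - <<'E'
from h import *
print(get_state()['ee_pos'],get_state()['eef_rot'])
E
```

```text
time_s: 0.93
ee_pos: [0.3445, 0.4039, 0.2482]
eef_rot: [3.141, -0.0, 3.127]
contact_force: [-0.4, -0.4, -0.3]
finger_gap: -0.0003
[0.34449844 0.40390466 0.24821352] [ 3.14127870e+00 -3.80768022e-04  3.12677581e+00]
```

```bash
python3 -m crank '-.37 -.76 0 0 0 0 1;-.37 -.76 0 0 0 0 1;-.37 -.76 0 0 0 0 1;-.37 -.76 0 0 0 0 1;-.37 -.76 0 0 0 0 1;-.37 -.76 0 0 0 0 1;-.37 -.76 .16 0 0 0 1;-.37 -.76 .16 0 0 0 1;-.37 -.76 .16 0 0 0 1;-.37 -.76 .16 0 0 0 1'; python3 - <<'E'
from h import *
b=camera("scene")[145:245,230:360]
cv2.imwrite("pics/s1.png",np.clip(cv2.resize(b,(780,600),interpolation=cv2.INTER_CUBIC)*1.5,0,255).astype(np.uint8))
E
```

```text
time_s: 1.77
ee_pos: [0.4521, 0.1746, 0.2004]
eef_rot: [3.141, -0.001, 3.128]
contact_force: [-0.1, 0.7, 0.1]
finger_gap: 0.0003
```

View pics/s1.png

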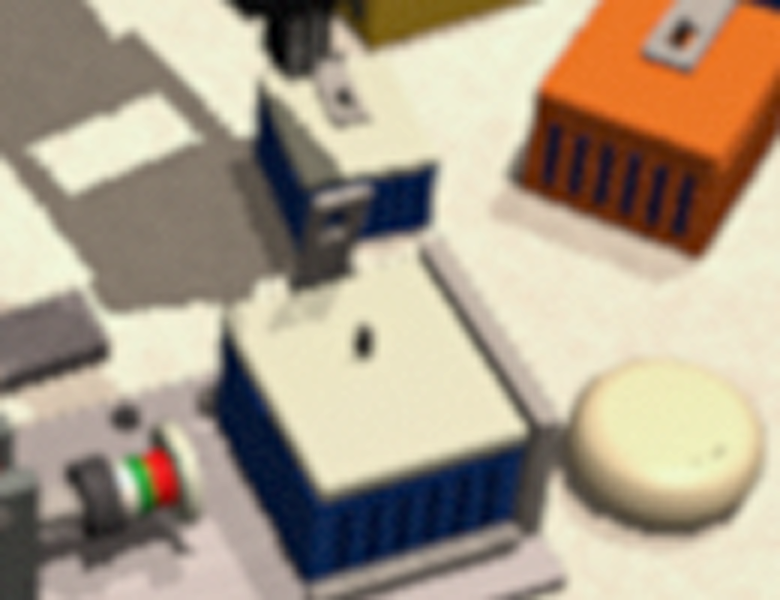

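The view shows the hasp standing at crop (335,235) with the fingers behind it at (300,40), and nothing in the way. I'll lower behind it, then swing it over along an arc.

```bash
python3 -m crank '0 0 .1 0 0 0 1;0 0 .2 0 0 0 1;0 0 .235 0 0 0 1;0 0 .235 0 0 0 1;-.04 0 .235 0 0 0 1;-.077 0 .235 0 0 0 1;-.077 0 .235 0 0 0 1;-.107 0 .242 0 0 0 1;-.107 0 .242 0 0 0 1;-.107 0 .242 0 0 0 1' && python3 -m crank '-.012 0 .005 0 0 0 1;-.025 0 .014 0 0 0 1;-.033 0 .025 0 0 0 1;-.041 0 .036 0 0 0 1;-.046 0 .05 0 0 0 1;-.05 0 .06 0 0 0 1;-.05 0 .06 0 0 0 1;-.05 0 .065 0 0 0 1;-.05 0 .068 0 0 0 1;-.05 0 .068 0 0 0 1'
```

```text
time_s: 2.65
ee_pos: [0.4849, 0.1729, 0.1282]
eef_rot: [3.142, 0.001, 3.126]
contact_force: [-0.2, -0.8, 0.3]
finger_gap: -0.0
time_s: 3.48
ee_pos: [0.4995, 0.1726, 0.109]
eef_rot: [-3.141, -0.001, 3.126]
contact_force: [-3.7, -0.7, 8.9]
finger_gap: 0.0001
```

```bash
python3 -m crank '0 0 .003 0 0 0 1;0 0 .006 0 0 0 1;0 0 .009 0 0 0 1;0 0 .009 0 0 0 1;0 0 .009 0 0 0 1;0 0 .009 0 0 0 1;0 0 .009 0 0 0 1;0 0 .009 0 0 0 1;0 0 .009 0 0 0 1;0 0 .009 0 0 0 1' && python3 -m crank '0 0 -.05 0 0 0 1;0 0 -.15 0 0 0 1;0 0 -.25 0 0 0 1;0 -.1 -.35 0 0 0 1;0 -.3 -.4 0 0 0 1;0 -.4 -.4 0 0 0 0;0 -.5 -.4 0 0 0 -1;0 -.6 -.4 0 0 0 -1;0 -.6 -.4 0 0 0 -1;0 -.6 -.4 0 0 0 -1'; python3 - <<'E'
from h import *
s=camera("scene");t=camera("top");cv2.imwrite("pics/s2f.png",s);cv2.imwrite("pics/t2f.png",t)
a=cv2.resize(s[165:260,175:340],(780,449),interpolation=cv2.INTER_CUBIC)
cv2.imwrite("pics/s2.png",np.clip(a*1.5,0,255).astype(np.uint8))
E
```

```text
time_s: 4.32
ee_pos: [0.4996, 0.1726, 0.1088]
eef_rot: [-3.141, -0.002, 3.127]
contact_force: [-9.5, -2.7, 22.8]
finger_gap: 0.0001
time_s: 5.15
ee_pos: [0.4961, -0.0085, 0.2241]
eef_rot: [3.141, -0.001, 3.122]
contact_force: [-0.9, 1.0, -0.1]
finger_gap: 0.0609
```

View pics/s2.png

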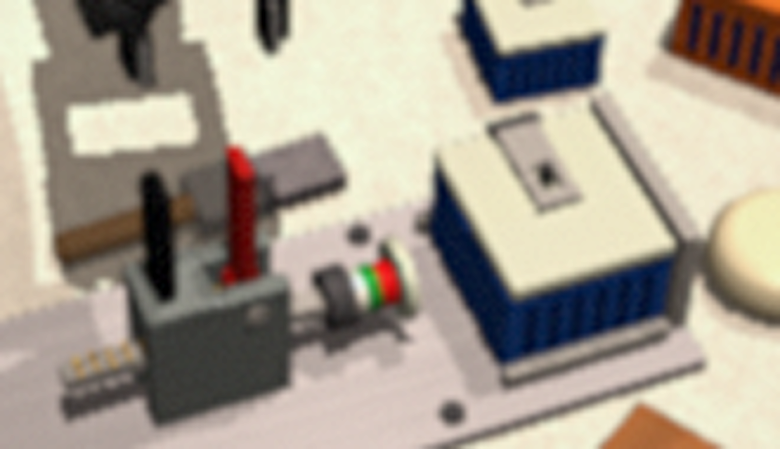

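Hasp is flat at crop (540,165) with the catch through its slot at (547,175). Next I'll straddle the post and trigger with open jaws and work the trigger by moving the arm in -y, with the pad's inner face on the trigger.

```bash
python3 -m crank '-.08 -.04 0 0 0 0 -1;-.15 -.075 0 0 0 0 -1;-.15 -.075 0 0 0 0 -1;-.15 -.075 0 0 0 0 -1;-.15 -.075 0 0 0 0 -1;-.15 -.075 0 0 0 0 -1;-.15 -.075 0 0 0 0 -1;-.15 -.075 0 0 0 0 -1;-.15 -.075 0 0 0 0 -1;-.15 -.075 0 0 0 0 -1'; python3 - <<'E'
from h import *
np.set_printoptions(precision=4,suppress=True)
s=camera("scene");cv2.imwrite("pics/s3f.png",s);t=camera("top")
# red trigger / black post masks on the earlier unobstructed pictures
for n,f in(("top","pics/t2f.png"),("scene","pics/s2f.png")):
    im=cv2.imread(f).astype(int);b,g,r=im[...,0],im[...,1],im[...,2]
    m=((r>90)&(g<45)&(b<45)).astype(np.uint8)
    k,l,st,ce=cv2.connectedComponentsWithStats(m); print(n,[ (st[i].tolist(),ce[i].round(1).tolist()) for i in range(1,k) if st[i][4]>8])
a=cv2.resize(s[140:260,170:330],(780,585),interpolation=cv2.INTER_CUBIC)
cv2.imwrite("pics/s3.png",np.clip(a*1.5,0,255).astype(np.uint8))
E
```

```text
time_s: 6.08
ee_pos: [0.541, -0.0304, 0.2248]
eef_rot: [-3.142, 0.0, 3.126]
contact_force: [-0.7, 0.4, 0.3]
finger_gap: 0.0855
top []
scene [([223, 197, 6, 6, 19], [225.6, 199.4]), ([255, 220, 5, 8, 26], [256.8, 223.5])]
```

View pics/s3.png

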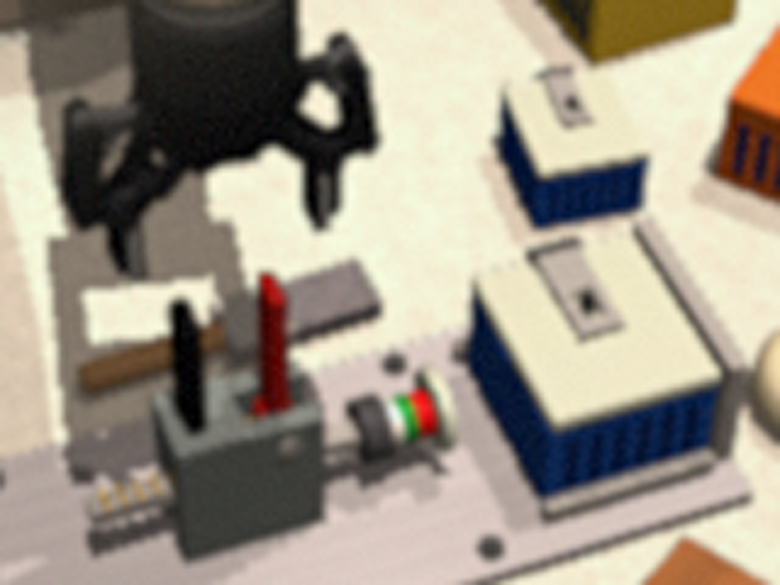

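The open fingers, at crop (125,265) and (320,220), straddle the post at (185,310) and the trigger at (272,285) almost centred. I'll descend and then creep until contact.

```bash
python3 -m crank '0 0 .08 0 0 0 -1;0 0 .16 0 0 0 -1;0 0 .22 0 0 0 -1;0 0 .25 0 0 0 -1;0 0 .25 0 0 0 -1;0 0 .25 0 0 0 -1;0 0 .25 0 0 0 -1;0 0 .25 0 0 0 -1;0 0 .25 0 0 0 -1;0 0 .25 0 0 0 -1' && python3 -m crank '0 -.01 0 0 0 0 -1;0 -.02 0 0 0 0 -1;0 -.027 0 0 0 0 -1;0 -.033 0 0 0 0 -1;0 -.033 0 0 0 0 -1;0 -.033 0 0 0 0 -1;0 -.033 0 0 0 0 -1;0 -.033 0 0 0 0 -1;0 -.033 0 0 0 0 -1;0 -.033 0 0 0 0 -1'
```

```text
time_s: 7.02
ee_pos: [0.5418, -0.0307, 0.1507]
eef_rot: [-3.141, 0.002, 3.126]
contact_force: [-0.3, 0.2, -0.5]
finger_gap: 0.0856
time_s: 7.85
ee_pos: [0.5411, -0.0404, 0.1496]
eef_rot: [3.142, -0.0, 3.126]
contact_force: [1.0, -0.1, -0.0]
finger_gap: 0.0852
```

```bash
python3 -m crank '0 -.007 0 0 0 0 -1;0 -.013 0 0 0 0 -1;0 -.013 0 0 0 0 -1;0 -.013 0 0 0 0 -1;0 -.013 0 0 0 0 -1;0 -.013 0 0 0 0 -1;0 -.013 0 0 0 0 -1;0 -.013 0 0 0 0 -1;0 -.013 0 0 0 0 -1;0 -.013 0 0 0 0 -1' && python3 -m crank '0 -.007 0 0 0 0 -1;0 -.013 0 0 0 0 -1;0 -.013 0 0 0 0 -1;0 -.013 0 0 0 0 -1;0 -.013 0 0 0 0 -1;0 -.013 0 0 0 0 -1;0 -.013 0 0 0 0 -1;0 -.013 0 0 0 0 -1;0 -.013 0 0 0 0 -1;0 -.013 0 0 0 0 -1'
```

```text
time_s: 8.68
ee_pos: [0.541, -0.0444, 0.1497]
eef_rot: [-3.142, 0.0, 3.126]
contact_force: [-1.0, 0.1, -0.5]
finger_gap: 0.0858
time_s: 9.52
ee_pos: [0.5409, -0.0475, 0.1497]
eef_rot: [3.14, -0.0, 3.126]
contact_force: [0.1, 4.4, 0.5]
finger_gap: 0.0853
```

Contact at TCP y≈-0.046. Now a first full stroke.

```bash
python3 -m crank '0 -.01 0 0 0 0 -1;0 -.02 0 0 0 0 -1;0 -.03 0 0 0 0 -1;0 -.04 0 0 0 0 -1;0 -.045 0 0 0 0 -1;0 -.045 0 0 0 0 -1;0 -.045 0 0 0 0 -1;0 -.045 0 0 0 0 -1;0 -.045 0 0 0 0 -1;0 -.045 0 0 0 0 -1'; cat > look.py <<'E'
from h import *
import sys
s=camera("scene");n=sys.argv[1];cv2.imwrite(f"pics/{n}f.png",s)
c=s[190:250,215:315].astype(int);b,g,r=c[...,0],c[...,1],c[...,2]
def cen(m,nm):
    k,l,st,ce=cv2.connectedComponentsWithStats(m.astype(np.uint8))
    print(nm,[(st[i][4],(ce[i]+[215,190]).round(1).tolist(),(st[i][:4]+[215,190,0,0]).tolist()) for i in range(1,k) if st[i][4]>5])
cen((g>r*1.5)&(g>b*1.4)&(g>40),"green");cen((r>90)&(g<50)&(b<50),"red")
cv2.imwrite(f"pics/{n}.png",np.clip(cv2.resize(s[190:250,215:315],(800,480),interpolation=cv2.INTER_CUBIC)*1.5,0,255).astype(np.uint8))
E
python3 look.py p1
```

```text
time_s: 10.35
ee_pos: [0.5405, -0.0603, 0.1491]
eef_rot: [3.138, -0.001, 3.125]
contact_force: [0.4, 6.5, -0.3]
finger_gap: 0.0855
green [(np.int32(17), [259.0, 223.5], [257, 220, 4, 9])]
red [(np.int32(27), [262.6, 221.7], [260, 218, 6, 8])]
```

```bash
python3 -m crank '0 -.005 0 0 0 0 -1;0 -.01 0 0 0 0 -1;0 -.01 0 0 0 0 -1;0 -.01 0 0 0 0 -1;0 -.01 0 0 0 0 -1;0 -.01 0 0 0 0 -1;0 -.01 0 0 0 0 -1;0 -.01 0 0 0 0 -1;0 -.01 0 0 0 0 -1;0 -.01 0 0 0 0 -1'; python3 look.py p2; python3 - <<'E'
from h import *
c=np.array([.5404,.0384]);th=-.018
def W(x,y,z): return [c[0]+x*np.cos(th)-y*np.sin(th),c[1]+x*np.sin(th)+y*np.cos(th),z]
for y in(.02,.04,.06,.08): print(y,proj("scene",W(0,y,.052)),proj("scene",W(0,y,.070)))
E
```

```text
time_s: 11.23
ee_pos: [0.5404, -0.0615, 0.1487]
eef_rot: [3.134, -0.001, 3.124]
contact_force: [2.1, 11.2, -0.7]
finger_gap: 0.0857
green [(np.int32(16), [259.6, 223.5], [258, 220, 4, 8])]
red [(np.int32(27), [263.0, 221.5], [261, 218, 5, 8]), (np.int32(6), [227.5, 222.0], [227, 221, 2, 3])]
0.02 [250.8030575  227.20707469] [250.9012057  222.69270966]
0.04 [257.87079129 225.07659753] [258.03852286 220.56040761]
0.06 [264.87900985 222.96406046] [265.11514611 218.44623812]
0.08 [271.82846179 220.86923784] [272.13184638 216.34997085]
```

That stroke moved the bar about 17.6 mm (6.2 px), with the end stop at TCP y≈-0.0615. The gap left should be about 25 mm. I'll release and do stroke 2.

```bash
python3 -m crank '0 .03 0 0 0 0 -1;0 .055 0 0 0 0 -1;0 .077 0 0 0 0 -1;0 .077 0 0 0 0 -1;0 .077 0 0 0 0 -1;0 .077 0 0 0 0 -1;0 .077 0 0 0 0 -1;0 .077 0 0 0 0 -1;0 .077 0 0 0 0 -1;0 .077 0 0 0 0 -1' && python3 look.py r1 && python3 -m crank '0 -.015 0 0 0 0 -1;0 -.03 0 0 0 0 -1;0 -.045 0 0 0 0 -1;0 -.06 0 0 0 0 -1;0 -.068 0 0 0 0 -1;0 -.072 0 0 0 0 -1;0 -.072 0 0 0 0 -1;0 -.072 0 0 0 0 -1;0 -.072 0 0 0 0 -1;0 -.072 0 0 0 0 -1'; python3 look.py p3
```

```text
time_s: 12.12
ee_pos: [0.5411, -0.0419, 0.1496]
eef_rot: [-3.141, -0.0, 3.125]
contact_force: [0.4, -0.6, -0.0]
finger_gap: 0.0853
green [(np.int32(16), [259.6, 223.5], [258, 220, 4, 8])]
red [(np.int32(27), [263.0, 221.5], [261, 218, 5, 8])]
time_s: 13.0
ee_pos: [0.5404, -0.0612, 0.1488]
eef_rot: [3.136, -0.001, 3.124]
contact_force: [0.7, 6.9, -1.3]
finger_gap: 0.0858
green [(np.int32(18), [265.8, 221.6], [264, 218, 4, 9])]
red [(np.int32(27), [269.3, 219.6], [267, 216, 5, 9]), (np.int32(6), [227.5, 222.0], [227, 221, 2, 3])]
```

View pics/p3.png

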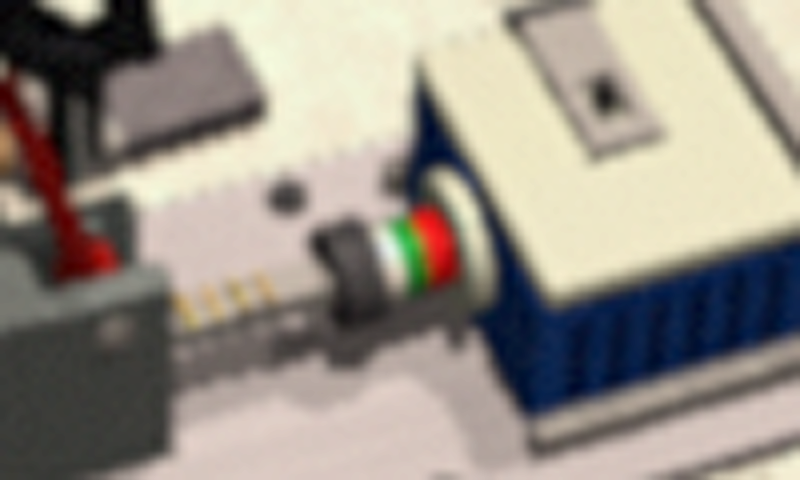

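The pad (crop 470,240) is now close to the mould face, with white, green and red all showing, so it is still free. Next I'll release and take stroke 3 in stages, watching the force and the band positions.

```bash
python3 -m crank '0 .03 0 0 0 0 -1;0 .055 0 0 0 0 -1;0 .072 0 0 0 0 -1;0 .072 0 0 0 0 -1;0 .072 0 0 0 0 -1;0 .072 0 0 0 0 -1;0 .072 0 0 0 0 -1;0 .072 0 0 0 0 -1;0 .072 0 0 0 0 -1;0 .072 0 0 0 0 -1' && python3 look.py r2 && python3 -m crank '0 -.01 0 0 0 0 -1;0 -.02 0 0 0 0 -1;0 -.03 0 0 0 0 -1;0 -.04 0 0 0 0 -1;0 -.04 0 0 0 0 -1;0 -.04 0 0 0 0 -1;0 -.04 0 0 0 0 -1;0 -.04 0 0 0 0 -1;0 -.04 0 0 0 0 -1;0 -.04 0 0 0 0 -1'; python3 look.py q1;  python3 -m crank '0 -.003 0 0 0 0 -1;0 -.006 0 0 0 0 -1;0 -.01 0 0 0 0 -1;0 -.01 0 0 0 0 -1;0 -.01 0 0 0 0 -1;0 -.01 0 0 0 0 -1;0 -.01 0 0 0 0 -1;0 -.01 0 0 0 0 -1;0 -.01 0 0 0 0 -1;0 -.01 0 0 0 0 -1'; python3 look.py q2
```

```text
time_s: 13.88
ee_pos: [0.5411, -0.0419, 0.1496]
eef_rot: [-3.142, -0.0, 3.126]
contact_force: [0.8, -0.1, 0.2]
finger_gap: 0.0854
green [(np.int32(19), [265.8, 221.8], [264, 218, 4, 9])]
red [(np.int32(27), [269.3, 219.6], [267, 216, 5, 9])]
time_s: 14.77
ee_pos: [0.5407, -0.0515, 0.1496]
eef_rot: [3.136, -0.001, 3.125]
contact_force: [0.8, 7.5, 0.9]
finger_gap: 0.0853
green [(np.int32(18), [265.9, 221.2], [264, 218, 4, 8])]
red [(np.int32(28), [269.6, 219.5], [267, 216, 6, 8])]
time_s: 15.65
ee_pos: [0.5407, -0.0538, 0.1495]
eef_rot: [3.134, -0.001, 3.124]
contact_force: [0.7, 9.7, 2.3]
finger_gap: 0.0854
green [(np.int32(21), [265.9, 221.4], [264, 218, 4, 9])]
red [(np.int32(28), [269.6, 219.5], [267, 216, 6, 8])]
```

View pics/q2.png

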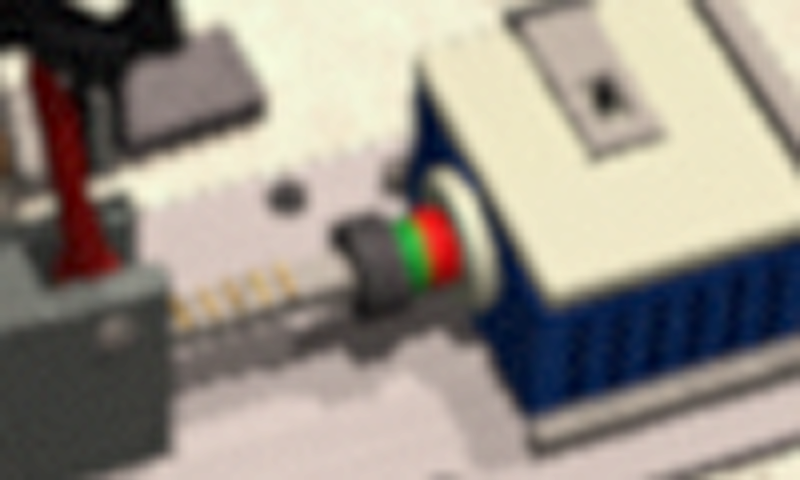

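The white band is hidden and green is almost full (crop 410,250), so the plunger is near 7–8 mm. About 2.6 mm more trigger travel should centre the collar's edge.

```bash
python3 -m crank '0 -.003 0 0 0 0 -1;0 -.006 0 0 0 0 -1;0 -.009 0 0 0 0 -1;0 -.011 0 0 0 0 -1;0 -.011 0 0 0 0 -1;0 -.011 0 0 0 0 -1;0 -.011 0 0 0 0 -1;0 -.011 0 0 0 0 -1;0 -.011 0 0 0 0 -1;0 -.011 0 0 0 0 -1'; python3 look.py q3
```

```text
time_s: 16.53
ee_pos: [0.5406, -0.0566, 0.1493]
eef_rot: [3.133, -0.001, 3.124]
contact_force: [0.4, 11.6, 0.7]
finger_gap: 0.0855
green [(np.int32(10), [266.2, 220.9], [265, 218, 3, 7])]
red [(np.int32(28), [269.6, 219.5], [267, 216, 6, 8])]
```

View pics/q3.png

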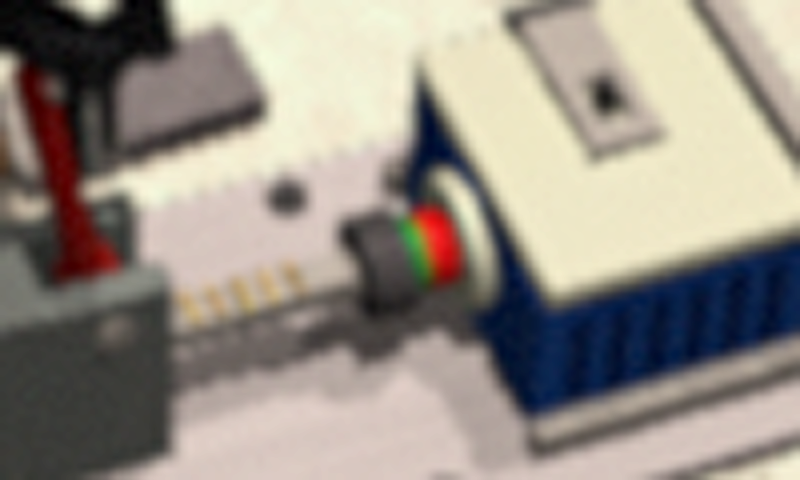

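Green is about half covered (10 px against about 20 px full) and red is fully visible, so the plunger is near 11 mm, mid-band. I'll hold one cycle, recheck and hand in.

```bash
python3 -m crank '0 0 0 0 0 0 -1;0 0 0 0 0 0 -1;0 0 0 0 0 0 -1;0 0 0 0 0 0 -1;0 0 0 0 0 0 -1;0 0 0 0 0 0 -1;0 0 0 0 0 0 -1;0 0 0 0 0 0 -1;0 0 0 0 0 0 -1;0 0 0 0 0 0 -1'; python3 look.py q4; python3 -c "
from rig import order; print(order.job_done())"
```

```text
time_s: 17.42
ee_pos: [0.5406, -0.0566, 0.1493]
eef_rot: [3.133, -0.001, 3.124]
contact_force: [0.3, 10.9, 0.6]
finger_gap: 0.0853
green [(np.int32(10), [266.2, 220.9], [265, 218, 3, 7])]
red [(np.int32(28), [269.6, 219.5], [267, 216, 6, 8])]
the job is handed in; nothing more can be done
None
```

The job is handed in at 17.4 s: the hasp is shut, the pad is pressed on the mould, and the arm is still holding the trigger squeezed.

- **Hasp:** I swung it over with shut fingers and pressed it flat. The picture afterwards showed it flat on the lid with the catch up through its slot.
- **Trigger:** It took two full strokes of about 18 mm each, with a release after each. I took the third stroke in stages and stopped partway.
- **Pressure:** At the end, white was hidden, green was about half covered and red fully visible, which puts the plunger at roughly 11 mm. A hold cycle just before hand-in showed the position and bands unchanged, with about 11 N on the trigger.
- **Disagreement:** That force is 1 to 2 N more than I worked out for 11 mm. I put it down to the finger touching the trigger lower than grip height and went by the picture.
- **Not measured:** The pictures show only about 0.35 pixels per mm, so the plunger figure could be off by a couple of mm. I did not check separately how close the mould stands to the stop, or that the things standing around had not moved. The arm met no unexpected force on the way.

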